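# Clear the bay and dock the malt can

## Robot

A 7-joint arm with a two-finger parallel gripper is mounted at the origin on a cart in front of the work surface, level with it; the furniture and walls round the work are solid. World frame = base frame: x ahead of the robot, y to its left, z up, the work surface at z = 0. Lengths are in m, angles in rad, forces in N, time in s.
With the tool pointing down it reaches from about 0.425 to 0.925 m from the base axis. Payload 6.8 kg.
Tool frame: the origin (TCP) lies at the very end of the fingers, on their centre line; the grasp point (between the pads) lies 19 mm behind it; z points along the fingers, y is the line along which they close (so a half turn about z gives the same grasp; the last joint's range is limited). The gripper opens to 85 mm and grips with 20 to 120 N. Pads are 22 mm wide; open, the fingers measure 114 mm over their backs; the gripper's body (76 mm by 85 mm) begins 54 mm behind the grasp point. The pads swing forward as they close: fully open they stand 13 mm farther back than shut.
Start: joints at [-1.285, 0.477, 0.022, 1.555, -0.011, 1.109, -0.083], TCP at [0.259, 0.623, 0.195] pointing down, gripper open.
Joint ranges: [-2.96, 2.96], [-0.34, 2.1], [-1.41, 1.46], [0.24, 2.44], [-1.37, 4.51], [0.17, 1.92], [-2.96, 2.96]. Speed limits (rad/s): [2.39, 2.39, 3.14, 3.14, 3.14, 3.14, 3.14].

## Interface

Orientations are given as a rotation vector (axis times angle).
In Python, from bench import get_obs, viewer, r gives the robot as it stands. The module is installed in compiled form; this text tells all that it offers.
- The arm moves only by the tool play_rows, never from a script. Its argument "commands" is a list that holds one entry, the list of rows, each a list of 5 numbers: the gripper's target within -1 to 1 (shut at 1, half-way at 0, fully open at -1), then the shift along the tool's x, y, z scaled (see below), then the turn about the tool's z scaled (see below). A call has 1 to 12 rows; each row is the pose to reach, as a shift and turn from the pose commanded when the call began, along the tool's axes at that moment; what a row does not reach only later rows make up. The controller multiplies each number of a shift by 0.2 m and each number of a turn by pi/2 rad. A row lasts 1/12 s, in which the tool goes at most 41.7 mm and 7.16 degrees, less where a joint would pass 70% of its speed; a pose out of reach is approached as far as the arm can. A call with a number of a shift or a turn outside -1 to 1 is refused whole. A call with a gripper value outside its range is refused whole. The fingers move at their own pace and stop on an object; "grip_force" is the grip in N (left out, the last holds). Time passes only in rows, so rows that repeat a pose let the fingers close. It gives the time, the measured TCP pose, the force, the opening and the grip force at its end, in the units of the state.
- get_obs(): the state, without advancing time (a new reading comes with each control period).
- viewer.grab_frame(name): name is "side" or "top" or "wrist"; returns a dict with "pixels" (480x640x3 uint8, red, green, blue), "fovy" (degrees; the focal length in pixels is half the picture's height over the tangent of half this angle, whatever the lens; pixels are square), "cx", "cy" (the principal point, pixels), "world_to_cam" (4x4, takes a point from world to camera coordinates); the wrist camera has in their place "hand_eye" (4x4, takes a point from camera to tool coordinates, whose origin is the TCP and whose axes are the flange's). Camera axes: x right, y up, looking along -z (the intrinsics and any distortion apply to the point x, -y, -z); pixel columns grow to the right and rows downward; lengths in m; the calibration is good to about 2 mm. A picture is of the moment at which its call begins: read the wrist's pose just before it. There is no depth.
- r.hand_in(): hands the job in; it is judged then, once.
Trained networks look in a picture, given as the dict that the camera call returned (one of the last four; its "shot" number tells which), for a name from the list of things; names that differ only in an ending like _2 or _b are one class to them, and where a whole thing is asked for, a point or a joint stands for the part that bears it (a point fixed in the world has none). Each returns a list of dicts, best first, with "score" (0 to 1); they miss things now and then, are a little off and sometimes report something else, mostly with a low value. They report only what shows in the picture. A call takes as long as a camera call.
- viewer.trace(picture, thing): "pixels" (480x640 bool, what is visible of it) and "rect" ([left, top, right, bottom] in pixels, round what is visible of it).
The state is a dict: "clock": time; "joints": joint angles; "qvel": joint speeds; "tau": joint torques, N m; "tcp_pos": TCP position; "orientation": TCP orientation; "contact_force": force on the tool from outside, world axes, zero at the start; "moment": the same for the moment, N m; "grip_width": finger opening in m; "gripper_force": force on a finger pad.
Only numpy, scipy, OpenCV 4.12 (cv2) and the standard library are available. Lean on these libraries where they do the work, as an engineer would, in place of code of your own. Each camera call takes 0.05 s, during which the arm holds its last target. There are 200 camera calls.

## Task

First clear the docking bay: lift away the two jars that block it (one inside it, one in front of its mouth) and stand both upright in the low steel tray. Then slide the big malt can along the counter, upright and never lifted, round into the bay until it is fully home against the back wall. Leave everything else on the counter where it stands.

Things in the scene. Friction and masses are not known exactly. Their poses are not given: they have to be found in the camera images.
- malt_can: Cardboard can of malt powder standing on the counter, 125 mm high, too wide to grasp: body 117 mm in diameter up to 91 mm height, above that a fixed cap 124 mm in diameter that overhangs the body by about 4 mm all round. 0.3 to 0.6 kg. Origin: centre of its underside; z up.
- wide_jar: Squat glass jar with a gold lid, 64 mm in diameter, 89 mm high, about 0.34 kg. It starts inside the bay or in front of its mouth. Origin: centre of its underside; z up.
- slim_jar: Slim spice jar with a red lid, 42 mm in diameter (lid 45 mm from 85 mm up), 106 mm high, about 0.11 kg. It starts in whichever of those two places the wide jar does not. Origin: centre of its underside; z up.
- bay_seat (a point): Docking bay: U of three low steel walls fixed to the counter, no floor, left or right, turned a little. Point on the counter where the can's axis stands when home. x points into the bay (mouth on the -x side), y across. Back wall: inner face x = +58.5 mm, 40 mm high. Side walls: inner faces y = +-66 mm, 5 mm thick, 30 mm high, from the back to x = -20 mm, then flared out to x = -40, y = +-80 mm.
- tray_floor (a point): Low steel tray with a black rubber mat, fixed to the counter on the other side from the bay. This point is the centre of its inner floor, 7 mm above the counter. Inner size 138 mm along x, 228 mm along y; rim 25 mm above the counter.
- carton: Small carton, 36 x 93 x 56 mm high, standing close beside the bay with its length along it; its centre 105 to 115 mm to the bay's -y side, its front end at about bay x = -22 mm or beyond. Not to be moved. Origin: centre of its underside; long axis y.
- stapler: Desk stapler, 34 x 120 x 45 mm high, lying close beside the bay with its length along it; its centre 105 to 115 mm to the bay's +y side, its front end at about bay x = -22 mm or beyond. Not to be moved. Origin: centre of its underside; long axis y.
- cup_pair: Two white cups one in the other, 97 mm in diameter, 172 mm high, at the back between bay and tray. (Behind it a fixed overhead shelf hangs 355 to 390 mm above the counter; its front edge is at world x = 0.72 m: cross from side to side well in front of it.) Not to be moved. Origin: centre of the underside.
- card_box: Small white card box, 61 x 91 x 35 mm high, on the left of the counter. Not to be moved. Origin: centre of the underside.
- portion_cup: White sauce cup, 57 mm in diameter, 26 mm high, at the front right. Not to be moved. Origin: centre of the underside.

How it is judged:
By the outcome, as a careful person would: the job done as asked, in the order asked, and still so for the second after the job is handed in, with the robot touching nothing.
It also fails if it takes over 72 s, if anything falls off the work surface, if the arm or the gripper's body presses on something with over 40 N, if the wrist force passes 120 N, or if a joint passes its speed limit or range.

## Working session

There is one attempt and no reset: what is moved stays moved. The work goes in short steps, Python scripts to look and compute and a tool call to move; the robot and the scene stay as the last step left them, time stands still between calls to the robot, and variables do not carry over. Pictures are saved under pics/ and viewed, at most 11 in all, crops included, and the job is handed in when it is done.

Besides the shell and the picture viewer there is one more tool, called after ">>>" as a command line: name --argument value ..., lists and objects as JSON in quotes. play_rows: Moves the arm, as the interface text tells. Shifts and turns lie within -1 to 1; 1 stands for 0.2 m of shift or pi/2 rad of turn. Its arguments: {"type":"object","properties":{"commands":{"type":"array","items":{"type":"array","items":{"type":"array","items":{"type":"number","minimum":-1,"maximum":1}}}},"grip_force":{"type":"number"}},"required":["commands"]}

```bash
mkdir -p pics; python3 - <<'E'
from bench import get_obs, viewer, r
import cv2,numpy as np
o=get_obs();print({k:np.round(v,3) for k,v in o.items()})
for n in ["top","side"]:
    f=viewer.grab_frame(n);cv2.imwrite(f"pics/{n}0.png",f["pixels"][:,:,::-1]);print(n,[k for k in f],f["fovy"],f["cx"],f["cy"],np.round(f["world_to_cam"],3).tolist(),[ (k,f[k]) for k in f if k not in("pixels","fovy","cx","cy","world_to_cam")])
    for t in ["malt_can","wide_jar","slim_jar","bay_seat","tray_floor","carton","stapler","cup_pair","card_box","portion_cup"]:
        try: print(t,[(round(d["score"],2),d["rect"]) for d in viewer.trace(f,t)][:2])
        except Exception as e: print(t,e)
E
```

```text
{'clock': np.float64(0.0), 'joints': array([-1.285,  0.478,  0.022,  1.556, -0.011,  1.109, -0.083]), 'qvel': array([ 0.001, -0.001, -0.   ,  0.001, -0.   ,  0.001,  0.001]), 'tau': array([ 1.0000e-03, -5.9645e+01,  1.6090e+00, -2.8120e+01,  1.3000e-02,
        9.0000e-03,  0.0000e+00]), 'tcp_pos': array([0.259, 0.623, 0.194]), 'orientation': array([-6.150e-01, -3.081e+00,  3.000e-03]), 'contact_force': array([ 0.184, -0.386, -0.153]), 'moment': array([ 0.01 ,  0.032, -0.042]), 'gripper_force': np.float64(0.0), 'grip_width': np.float64(0.085)}
top ['pixels', 'fovy', 'cx', 'cy', 'world_to_cam', 'shot'] 43.72361224237111 322.76303968665775 241.04449732796118 [[0.013, -1.0, -0.012, 0.044], [0.987, 0.011, 0.159, -0.538], [-0.159, -0.014, 0.987, -1.508], [0.0, 0.0, 0.0, 1.0]] [('shot', 1)]
malt_can [(0.88, [298.7, 246.1, 352.0, 299.1])]
wide_jar [(0.9, [435.2, 240.4, 464.4, 271.4])]
slim_jar [(0.87, [437.7, 210.2, 459.9, 230.5])]
bay_seat [(0.61, [415.7, 190.1, 477.8, 234.2])]
tray_floor [(0.78, [189.7, 184.0, 284.4, 256.8]), (0.73, [411.8, 189.3, 474.5, 234.4])]
carton [(0.68, [472.4, 19
[... 397 characters left out ...]
131928618 [[-0.767, -0.642, -0.018, 0.454], [0.312, -0.398, 0.863, -0.183], [-0.561, 0.656, 0.505, -1.683], [0.0, 0.0, 0.0, 1.0]] [('shot', 2)]
malt_can [(0.7, [329.2, 219.8, 364.3, 270.5])]
wide_jar [(0.88, [379.9, 195.3, 401.2, 222.5])]
slim_jar [(0.59, [364.0, 181.4, 375.0, 214.7])]
bay_seat [(0.76, [340.4, 193.8, 381.1, 222.1])]
tray_floor [(0.72, [227.9, 250.4, 301.0, 303.1])]
carton [(0.66, [372.8, 186.3, 389.0, 199.4])]
stapler [(0.81, [327.9, 208.9, 354.2, 217.9]), (0.73, [340.1, 194.9, 386.4, 223.5])]
cup_pair [(0.97, [281.5, 186.2, 310.9, 244.4]), (0.61, [328.0, 206.3, 353.3, 219.5])]
card_box [(0.84, [228.3, 303.0, 263.8, 331.1])]
portion_cup [(0.56, [423.4, 200.5, 436.5, 207.4])]
```

View pics/top0.png

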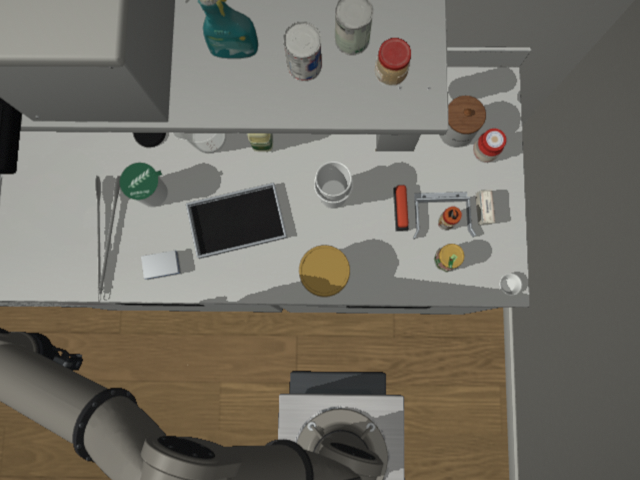

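View pics/side0.png

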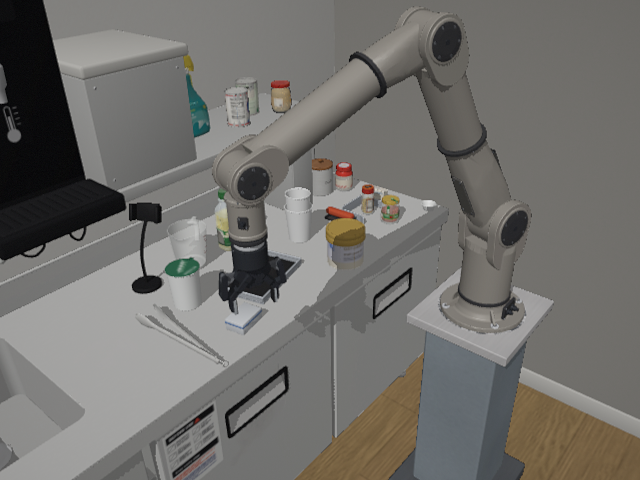

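The top view shows the wide jar (gold lid, ~450,257) in front of the bay and the slim jar (red, ~451,217) inside it. The tray is at ~(237,220), the malt can at ~(325,271), the stapler on the bay's left and the carton on its right. The side view agrees with this.

```bash
cat > h.py <<'E'
from bench import get_obs, viewer, r
import cv2,numpy as np
from scipy.optimize import least_squares
from scipy.spatial.transform import Rotation as Ro
def proj(f,P,W=None):
    W=np.array(f["world_to_cam"] if W is None else W);P=np.atleast_2d(P);c=P@W[:3,:3].T+W[:3,3]
    F=240/np.tan(np.radians(f["fovy"])/2)
    return np.c_[f["cx"]+F*c[:,0]/-c[:,2],f["cy"]-F*c[:,1]/-c[:,2]]
def ray(f,uv,z,W=None):
    W=np.array(f["world_to_cam"] if W is None else W);F=240/np.tan(np.radians(f["fovy"])/2)
    d=np.array([(uv[0]-f["cx"])/F,-(uv[1]-f["cy"])/F,-1])@W[:3,:3]
    o=-W[:3,:3].T@W[:3,3];return o+d*(z-o[2])/d[2]
t=np.linspace(0,2*np.pi,60)
def cyl(parts): # (radius,z)
    return np.vstack([np.c_[a*np.cos(t),a*np.sin(t),0*t+z] for a,z in parts])
M=dict(malt_can=cyl([(.0585,0),(.0585,.091),(.062,.091),(.062,.125)]),wide_jar=cyl([(.032,0),(.032,.089)]),
 slim_jar=cyl([(.021,0),(.0225,.085),(.0225,.106)]),cup_pair=cyl([(.035,0),(.0485,.172)]),portion_cup=cyl([(.022,0),(.0285,.026)]))
def fit(f,name,p0,z=0,W=None):
    d=viewer.trace(f,name)
    if not d: return None
    m=d[0]["pixels"].astype(np.uint8);mm=np.where(m)
    rc=np.array([mm[1].min(),mm[0].min(),mm[1].max()+1,mm[0].max()+1])
    rc=np.array(d[0]["rect"])
    def e(p):
        q=proj(f,M[name]+[p[0],p[1],z],W);return np.r_[q.min(0),q.max(0)]-rc
    s=least_squares(e,p0,loss="soft_l1");return np.round(s.x,4),np.round(s.fun,1),round(d[0]["score"],2)
def wristW(f,o):
    T=np.eye(4);T[:3,:3]=Ro.from_rotvec(o["orientation"]).as_matrix();T[:3,3]=o["tcp_pos"]
    return np.linalg.inv(T@np.array(f["hand_eye"]))
E
python3 - <<'E'
from h import *
g={"malt_can":(.5,0),"wide_jar":(.5,-.3),"slim_jar":(.6,-.3),"cup_pair":(.7,0),"portion_cup":(.47,-.45)}
for n in ["top","side"]:
    f=viewer.grab_frame(n)
    for k in g: print(n,k,*fit(f,k,g[k]))
    if n=="top":
        d=viewer.trace(f,"tray_floor")[0]["pixels"].astype(np.uint8)
        b=cv2.minAreaRect(cv2.findNonZero(d));print("tray",[np.round(ray(f,c,.025),3)[:2] for c in cv2.boxPoints(b)],ray(f,b[0],.025))
        for k,z in(("stapler",.045),("carton",.056),("card_box",.035)):
            d=viewer.trace(f,k)[0]["pixels"].astype(np.uint8);b=cv2.minAreaRect(cv2.findNonZero(d))
            print(k,[np.round(ray(f,c,z),3)[:2] for c in cv2.boxPoints(b)])
        c=f["pixels"][170:310,380:535,::-1];cv2.imwrite("pics/bay.png",cv2.resize(c,None,fx=5,fy=4.28*5/5 and 5,interpolation=cv2.INTER_CUBIC)[:600])
        c2=cv2.resize(f["pixels"][175:295,380:535,::-1],None,fx=5,fy=5,interpolation=cv2.INTER_CUBIC);cv2.imwrite("pics/bay.png",c2)
        print("edge front", ray(f,(300,302),0),ray(f,(500,303),0))
E
```

```text
top malt_can [0.4528 0.0459] [ 0.1  0.8 -0.1 -0.9] 0.73
top wide_jar [ 0.4962 -0.2748] [-3.4 -1.1  2.1  1.1] 0.87
top slim_jar [ 0.5946 -0.2714] [ 1.8 -0.9 -1.4  1.1] 0.98
top cup_pair [0.6659 0.0295] [-0.2 -1.9  0.2  3.7] 0.56
top portion_cup [ 0.4275 -0.4325] [-1.7  0.4  1.6 -0.4] 0.55
tray [array([0.64 , 0.425]), array([0.701, 0.183]), array([0.548, 0.144]), array([0.488, 0.382])] [0.5934712  0.28344095 0.025     ]
stapler [array([ 0.688, -0.131]), array([ 0.69 , -0.165]), array([ 0.567, -0.17 ]), array([ 0.565, -0.136])]
carton [array([ 0.671, -0.342]), array([ 0.676, -0.386]), array([ 0.586, -0.392]), array([ 0.582, -0.348])]
card_box [array([0.495, 0.526]), array([0.513, 0.431]), array([0.451, 0.417]), array([0.433, 0.511])]
edge front [0.38209739 0.10912791 0.        ] [ 0.38582125 -0.41394388  0.        ]
side malt_can [0.4523 0.0471] [ 0.7 -2.2 -0.7  1.5] 0.88
side wide_jar [ 0.4891 -0.2574] [-0.3 -1.2  0.3  0.9] 0.72
side slim_jar [ 0.5888 -0.2738] [ 0.7  1.1 -0.7 -0.8] 0.54
side cup_pair [0.667  0.0326] [-0.5  0.5  0.5 -0.5] 0.84Traceback (most recent call last):
  File "<stdin>", line 5, in <module>
TypeError: Value after * must be an iterable, not NoneType
```

View pics/bay.png

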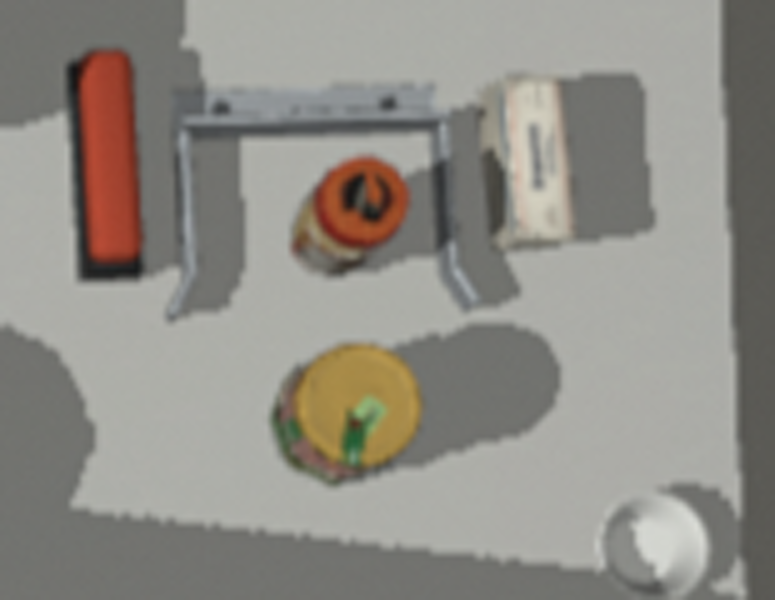

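The crop shows the bay: back wall inner edge at crop rows ~117–126, bends at (188,268) and (449,248), flare tips at (172,316) and (472,303). The slim jar is inside and the wide jar is in front. I'll fit the bay pose from these points.

```bash
python3 - <<'E'
from h import *
f=viewer.grab_frame("top")
uv=np.array([(172,316),(188,268),(472,303),(449,248),(186,128),(443,119)])/5+[380,175]-.4
m=np.array([(-.04,.0825,.03),(-.02,.0685,.03),(-.04,-.0825,.03),(-.02,-.0685,.03),(.0585,.066,.04),(.0585,-.066,.04)])
def pl(p): c,s=np.cos(p[2]),np.sin(p[2]);return np.c_[p[0]+c*m[:,0]-s*m[:,1],p[1]+s*m[:,0]+c*m[:,1],m[:,2]]
s=least_squares(lambda p:(proj(f,pl(p))-uv).ravel(),[.62,-.27,0]);print(s.x,s.fun.round(1))
d=viewer.trace(f,"tray_floor")[0]["pixels"].astype(np.uint8)
pts=cv2.convexHull(cv2.findNonZero(d))[:,0];print(cv2.approxPolyDP(pts,6,True)[:,0].tolist())
W=[ray(f,c,.025)[:2] for c in cv2.approxPolyDP(pts,6,True)[:,0]];print(np.round(W,3).tolist(),np.mean(W,0))
E
```

```text
[ 0.59749556 -0.26383885  0.05655763] [-1.4 -0.7  0.2  1.2  1.7 -0.9  0.3  2.8  0.1 -1.  -1.  -1.5]
[[285, 237], [199, 257], [187, 205], [273, 183]]
[[0.55, 0.151], [0.495, 0.375], [0.634, 0.413], [0.696, 0.186]] [0.5938941  0.28112301]
```

>>> play_rows --commands '[[[-1,-0.98,-0.2575,-0.53,-0.251],[-1,-0.98,-0.2575,-0.53,-0.251],[-1,-0.98,-0.2575,-0.53,-0.251],[-1,-0.98,-0.2575,-0.53,-0.251],[-1,-0.98,-0.2575,-0.53,-0.251],[-1,-0.98,-0.2575,-0.53,-0.251],[-1,-0.98,-0.2575,-0.53,-0.251],[-1,-0.98,-0.2575,-0.53,-0.251]]]'

```text
clock: 2.67
tcp_pos: [0.4218, 0.4998, 0.3019]
orientation: [0.004, 3.141, 0.002]
contact_force: [-1.1, 0.3, -0.0]
grip_width: 0.0855
gripper_force: 0.0
```

>>> play_rows --commands '[[[-1,-0.4,-1,0,0],[-1,-0.4,-1,0,0],[-1,-0.4,-1,0,0],[-1,-0.4,-1,0,0],[-1,-0.4,-1,0,0],[-1,-0.4,-1,0,0]]]'

```text
clock: 3.17
tcp_pos: [0.5027, 0.2933, 0.3006]
orientation: [0.012, 3.141, -0.006]
contact_force: [0.7, -0.6, 0.5]
grip_width: 0.0855
gripper_force: 0.0
```

>>> play_rows --commands '[[[-1,0,-1,0,0],[-1,0,-1,0,0],[-1,0,-1,0,0],[-1,0,-1,0,0],[-1,0,-1,0,0],[-1,0,-1,0,0]]]'

```text
clock: 3.67
tcp_pos: [0.4999, 0.094, 0.3007]
orientation: [-0.012, -3.141, 0.004]
contact_force: [-0.8, -0.6, 0.3]
grip_width: 0.0854
gripper_force: 0.0
```

>>> play_rows --commands '[[[-1,0,-1,0,0],[-1,0,-1,0,0],[-1,0,-1,0,0],[-1,0,-1,0,0],[-1,0,-1,0,0],[-1,0,-1,0,0]]]'

```text
clock: 4.17
tcp_pos: [0.4995, -0.1055, 0.3008]
orientation: [-0.012, -3.141, 0.004]
contact_force: [0.3, -0.5, -0.7]
grip_width: 0.0855
gripper_force: 0.0
```

>>> play_rows --commands '[[[-1,0,-0.82,0,0],[-1,0,-0.82,0,0],[-1,0,-0.82,0,0],[-1,0,-0.82,0,0],[-1,0,-0.82,0,0],[-1,0,-0.82,0,0]]]'

```text
clock: 4.67
tcp_pos: [0.5005, -0.2639, 0.3002]
orientation: [-0.003, -3.14, 0.0]
contact_force: [0.3, 0.7, 0.2]
grip_width: 0.0854
gripper_force: 0.0
```

```bash
python3 - <<'E'
from h import *
o=get_obs();print({k:np.round(v,3) for k,v in o.items()})
f=viewer.grab_frame("wrist");W=wristW(f,o);print(f["fovy"],f["cx"],f["cy"],np.round(f["hand_eye"],3).tolist())
cv2.imwrite("pics/w1.png",f["pixels"][:,:,::-1])
for k,p in(("wide_jar",(.49,-.265)),("slim_jar",(.59,-.272))):print(k,fit(f,k,p,0,W),[d["rect"] for d in viewer.trace(f,k)])
E
```

```text
{'clock': np.float64(4.667), 'joints': array([-0.033,  0.223,  0.494,  1.711, -0.11 ,  1.237,  2.056]), 'qvel': array([-0.037, -0.016, -0.057,  0.018, -0.012,  0.005, -0.013]), 'tau': array([  2.541, -39.938,   5.794, -29.889,   0.309,  -0.068,   0.215]), 'tcp_pos': array([ 0.501, -0.264,  0.3  ]), 'orientation': array([-3.00e-03, -3.14e+00,  0.00e+00]), 'contact_force': array([0.264, 0.739, 0.205]), 'moment': array([ 0.037, -0.07 , -0.031]), 'gripper_force': np.float64(0.0), 'grip_width': np.float64(0.085)}
63.98918406478274 315.42777406887774 242.6179028864768 [[0.001, 0.96, 0.278, 0.071], [1.0, -0.001, -0.001, 0.0], [-0.001, 0.278, -0.96, -0.179], [0.0, 0.0, 0.0, 1.0]]
wide_jar (array([ 0.4975, -0.271 ]), array([-0.5,  0.4,  0.5, -0.3]), 0.85) [[277.1, 161.6, 338.5, 230.8], [208.5, 264.5, 246.9, 340.2]]
slim_jar (array([ 0.5984, -0.2704]), array([-0.4,  1.1,  0.4, -0.8]), 0.79) [[287.8, 248.1, 329.6, 317.8]]
```

View pics/w1.png

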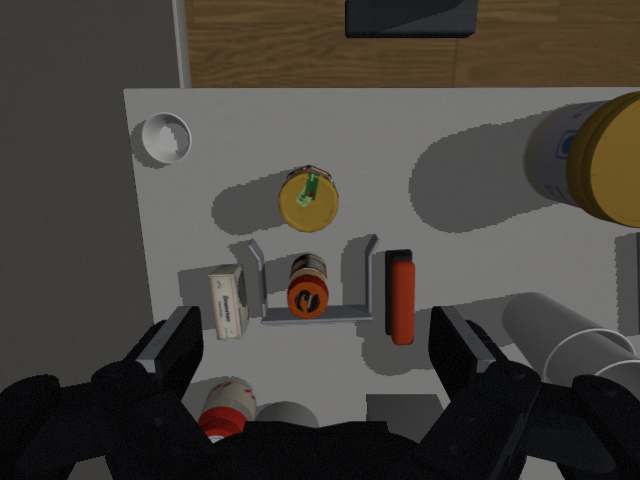

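The wrist view shows the wide jar at ~(308,200), the slim jar at ~(308,285), and the bay walls clear of the stapler and carton. The fits agree with the top view to about 4 mm, so I'll grasp the wide jar.

>>> play_rows --commands '[[[-1,0.015,-0.035,1,0],[-1,0.015,-0.035,1,0],[-1,0.015,-0.035,1,0],[-1,0.015,-0.035,1,0],[-1,0.015,-0.035,1,0],[-1,0.015,-0.035,1,0]]]'

```text
clock: 5.42
tcp_pos: [0.4934, -0.2667, 0.095]
orientation: [0.004, -3.131, -0.007]
contact_force: [-1.1, 0.4, 0.6]
grip_width: 0.0854
gripper_force: 0.0
```

>>> play_rows --commands '[[[-1,0,0,0.17,0],[-1,0,0,0.34,0],[-1,0,0,0.34,0],[1,0,0,0.34,0],[1,0,0,0.34,0],[1,0,0,0.34,0],[1,0,0,0.34,0],[1,0,0,0.34,0],[1,0,0,0.34,0],[1,0,0,0.34,0],[1,0,0,0.34,0]]]' --grip_force 50

```text
clock: 6.33
tcp_pos: [0.4998, -0.2713, 0.0364]
orientation: [-0.0, 3.137, -0.002]
contact_force: [-0.8, -0.3, 8.7]
grip_width: 0.0615
gripper_force: 54.4
```

>>> play_rows --commands '[[[1,0,0,-0.3,0],[1,0,0,-1,0],[1,0,0,-1,0],[1,0,0,-1,0],[1,0,0,-1,0],[1,0,0,-1,0],[1,0,0,-1,0]]]'

```text
clock: 6.92
tcp_pos: [0.4987, -0.271, 0.2364]
orientation: [-0.001, 3.136, -0.002]
contact_force: [0.2, 0.7, -4.5]
grip_width: 0.0608
gripper_force: 58.0
```

>>> play_rows --commands '[[[1,0,0.17,0,0],[1,0,0.34,0,0],[1,0,0.51,0,0],[1,0,0.68,0,0],[1,0,0.85,0,0],[1,0,1,0,0]]]'

```text
clock: 7.42
tcp_pos: [0.4956, -0.0679, 0.2316]
orientation: [0.002, -3.138, -0.001]
contact_force: [1.8, -0.3, -3.5]
grip_width: 0.0609
gripper_force: 57.8
```

>>> play_rows --commands '[[[1,0,0.17,0,0],[1,0,0.34,0,0],[1,0,0.51,0,0],[1,0,0.68,0,0],[1,0,0.85,0,0],[1,0,1,0,0]]]'

```text
clock: 7.92
tcp_pos: [0.4955, 0.1316, 0.2315]
orientation: [0.003, -3.139, 0.001]
contact_force: [0.1, -0.1, -3.1]
grip_width: 0.0606
gripper_force: 57.8
```

>>> play_rows --commands '[[[1,-0.07,0.17,0,0],[1,-0.14,0.34,0,0],[1,-0.21,0.51,0,0],[1,-0.28,0.68,0,0],[1,-0.35,0.85,0,0],[1,-0.415,0.97,0,0],[1,-0.415,0.98,0,0],[1,-0.415,0.98,0,0]]]'

```text
clock: 8.58
tcp_pos: [0.5787, 0.3272, 0.2303]
orientation: [0.006, -3.138, 0.003]
contact_force: [-0.7, -0.9, -3.7]
grip_width: 0.0608
gripper_force: 57.8
```

```bash
python3 - <<'E'
from h import *
o=get_obs();print({k:np.round(o[k],4) for k in("tcp_pos","orientation","grip_width","joints")})
f=viewer.grab_frame("wrist");W=wristW(f,o)
cv2.imwrite("pics/w2.png",f["pixels"][:,:,::-1])
d=viewer.trace(f,"tray_floor")[0];m=d["pixels"].astype(np.uint8);p=cv2.approxPolyDP(cv2.convexHull(cv2.findNonZero(m)),6,True)[:,0]
print(d["score"],p.tolist(),[np.round(ray(f,c,.025,W)[:2],3).tolist() for c in p])
c=np.array([.594,.281,.007]);print(proj(f,[c,[.583,.325,.007],[.605,.237,.007]],W).round(0).tolist())
E
```

```text
{'tcp_pos': array([0.5787, 0.3272, 0.2303]), 'orientation': array([ 0.0056, -3.1377,  0.0032]), 'grip_width': np.float64(0.0608), 'joints': array([-0.7351,  0.4374,  0.1787,  1.547 , -0.0823,  1.1689,  1.0341])}
0.64 [[361, 392], [330, 403], [287, 400], [249, 375], [234, 346], [234, 309], [271, 220], [304, 206], [357, 222], [395, 305], [395, 350]] [[0.801, 0.382], [0.816, 0.346], [0.812, 0.295], [0.778, 0.252], [0.741, 0.236], [0.695, 0.239], [0.595, 0.282], [0.58, 0.316], [0.596, 0.37], [0.689, 0.415], [0.745, 0.418]]
[[272.0, 216.0], [313.0, 206.0], [231.0, 225.0]]
```

View pics/w2.png

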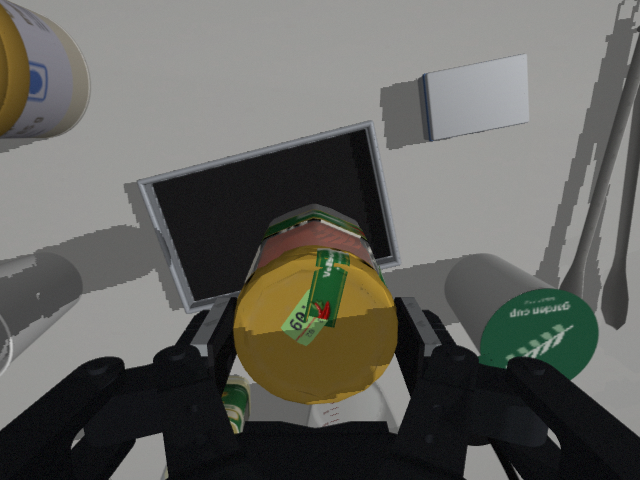

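>>> play_rows --commands '[[[1,-0.01,0,0.2,0],[1,-0.02,0,0.4,0],[1,-0.02,0,0.6,0],[1,-0.02,0,0.75,0],[1,-0.02,0,0.85,0],[1,-0.02,0,0.91,0],[1,-0.02,0,0.92,0],[1,-0.02,0,0.92,0],[1,-0.02,0,0.92,0]]]'

```text
clock: 9.43
tcp_pos: [0.5856, 0.3258, 0.0509]
orientation: [0.0, 3.139, 0.002]
contact_force: [0.2, 0.2, -2.7]
grip_width: 0.0607
gripper_force: 57.9
```

>>> play_rows --commands '[[[1,0,0,0.02,0],[1,0,0,0.032,0],[1,0,0,0.032,0]]]'

```text
clock: 9.68
tcp_pos: [0.5849, 0.3261, 0.0435]
orientation: [-0.001, 3.14, 0.002]
contact_force: [0.3, 0.3, -2.3]
grip_width: 0.0609
gripper_force: 57.9
```

>>> play_rows --commands '[[[1,0,0,0.006,0],[-0.3,0,0,0.006,0],[-0.6,0,0,0.006,0],[-1,0,0,0.006,0],[-1,0,0,0.006,0],[-1,0,0,0.006,0],[-1,0,0,-0.1,0],[-1,0,0,-0.5,0],[-1,0,0,-1,0],[-1,0,0,-1,0],[-1,0,0,-1,0],[-1,0,0,-1,0]]]'

```text
clock: 10.68
tcp_pos: [0.5871, 0.3271, 0.2504]
orientation: [-0.0, 3.133, 0.009]
contact_force: [0.7, 0.8, -0.2]
grip_width: 0.0857
gripper_force: 0.0
```

>>> play_rows --commands '[[[-1,0.425,-1,-0.2,0],[-1,0.425,-1,-0.2,0],[-1,0.425,-1,-0.2,0],[-1,0.425,-1,-0.2,0],[-1,0.425,-1,-0.2,0],[-1,0.425,-1,-0.2,0]]]'

```text
clock: 11.18
tcp_pos: [0.4982, 0.1191, 0.2841]
orientation: [0.01, 3.141, -0.001]
contact_force: [0.4, 0.3, -0.2]
grip_width: 0.0855
gripper_force: 0.0
```

>>> play_rows --commands '[[[-1,0,-1,0,0],[-1,0,-1,0,0],[-1,0,-1,0,0],[-1,0,-1,0,0],[-1,0,-1,0,0],[-1,0,-1,0,0]]]'

```text
clock: 11.68
tcp_pos: [0.4987, -0.0825, 0.2832]
orientation: [0.016, 3.141, -0.004]
contact_force: [1.4, 0.5, 0.5]
grip_width: 0.0854
gripper_force: 0.0
```

>>> play_rows --commands '[[[-1,0,-0.98,0,0],[-1,0,-0.98,0,0],[-1,0,-0.98,0,0],[-1,0,-0.98,0,0],[-1,0,-0.98,0,0],[-1,0,-0.98,0,0],[-1,0,-0.98,0,0]]]'

```text
clock: 12.27
tcp_pos: [0.4992, -0.272, 0.2825]
orientation: [-0.005, -3.141, 0.001]
contact_force: [0.7, 0.9, 0.1]
grip_width: 0.0853
gripper_force: 0.0
```

```bash
python3 - <<'E'
from h import *
o=get_obs();print({k:np.round(o[k],4) for k in("clock","tcp_pos","orientation","grip_width","joints")})
f=viewer.grab_frame("wrist");W=wristW(f,o)
print(fit(f,"slim_jar",(.598,-.27),0,W))
c=f["pixels"][220:350,220:420,::-1];cv2.imwrite("pics/w3.png",cv2.resize(c,None,fx=4,fy=4,interpolation=cv2.INTER_CUBIC))
np.savez("w3.npz",W=W,fovy=f["fovy"],cx=f["cx"],cy=f["cy"])
f=viewer.grab_frame("top");print(fit(f,"wide_jar",(.583,.325),.007))
f=viewer.grab_frame("side");print(fit(f,"wide_jar",(.583,.325),.007))
E
```

```text
{'clock': np.float64(12.2667), 'tcp_pos': array([ 0.4992, -0.272 ,  0.2825]), 'orientation': array([-5.1000e-03, -3.1411e+00,  9.0000e-04]), 'grip_width': np.float64(0.0853), 'joints': array([-0.0612,  0.245 ,  0.5516,  1.7344, -0.136 ,  1.2007,  2.094 ])}
(array([ 0.6012, -0.2702]), array([-0.6,  2.2,  0.6, -1.2]), 0.67)
(array([0.5789, 0.3154]), array([-2.3, -1.3,  4. ,  1.4]), 0.8)
(array([0.5766, 0.3235]), array([-0.8, -2.7,  0.8,  1.4]), 0.9)
```

View pics/w3.png

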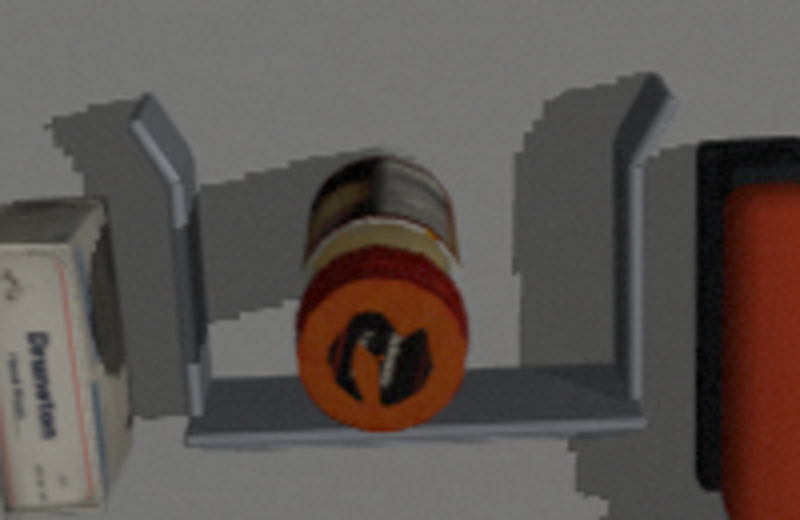

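The crop shows the empty-walled bay with the slim jar at (380,340). The flare tips are at (140,122) and (668,90), the bends at (178,182) and (637,165), and the back inner bottom corners at (210,381) and (613,366).

```bash
python3 - <<'E'
from h import *
z=np.load("w3.npz");f={k:z[k] for k in z}
uv=np.array([(140,122),(178,182),(668,92),(637,165),(210,381),(613,366)])/4+220-.4
m=np.array([(-.04,-.0825,.03),(-.02,-.0685,.03),(-.04,.0825,.03),(-.02,.0685,.03),(.0585,-.066,0),(.0585,.066,0)])
def pl(p,m=m): c,s=np.cos(p[2]),np.sin(p[2]);return np.c_[p[0]+c*m[:,0]-s*m[:,1],p[1]+s*m[:,0]+c*m[:,1],m[:,2]]
s=least_squares(lambda p:(proj(f,pl(p),z["W"])-uv).ravel(),[.6,-.265,.05]);print(s.x,s.fun.round(1))
E
```

```text
[ 0.5991716  -0.26418464  0.04162334] [-4.3  0.  -0.6  0.6  4.   1.6 -0.2  0.   1.1 -0.9  0.2 -1.2]
```

>>> play_rows --commands '[[[-1,-0.505,0.01,0.3,0],[-1,-0.505,0.01,0.3,0],[-1,-0.505,0.01,0.3,0],[-1,-0.505,0.01,0.3,0],[-1,-0.505,0.01,0.4,0],[-1,-0.505,0.01,0.6,0],[-1,-0.505,0.01,0.6,0],[-1,-0.505,0.01,0.6,0]]]'

```text
clock: 13.23
tcp_pos: [0.5992, -0.2668, 0.1613]
orientation: [0.002, -3.137, -0.003]
contact_force: [-0.0, -0.1, 0.3]
grip_width: 0.0855
gripper_force: 0.0
```

```bash
python3 -c "
from h import *
o=get_obs();print(o['tcp_pos'],o['orientation'])
f=viewer.grab_frame('wrist');print(fit(f,'slim_jar',(.6,-.27),0,wristW(f,o)))"
```

```text
[ 0.59922559 -0.26678579  0.16134959] [ 2.22520877e-03 -3.13723045e+00 -2.76644483e-03]
(array([ 0.6015, -0.2711]), array([ 1., -0., -1., -0.]), 0.86)
```

>>> play_rows --commands '[[[-1,-0.01,-0.02,0.2,0],[-1,-0.01,-0.02,0.4,0],[-1,-0.01,-0.02,0.55,0],[-1,-0.01,-0.02,0.6,0],[-1,-0.01,-0.02,0.6,0],[1,-0.01,-0.02,0.6,0],[1,-0.01,-0.02,0.6,0],[1,-0.01,-0.02,0.6,0],[1,-0.01,-0.02,0.6,0],[1,-0.01,-0.02,0.6,0],[1,-0.01,-0.02,0.6,0],[1,-0.01,-0.02,0.6,0]]]' --grip_force 35

```text
clock: 14.33
tcp_pos: [0.6044, -0.2732, 0.0453]
orientation: [-0.0, 3.137, -0.002]
contact_force: [-0.3, -0.2, 6.5]
grip_width: 0.0437
gripper_force: 34.9
```

>>> play_rows --commands '[[[1,0,0,0,0],[1,0,0,0,0],[1,0,0,0,0],[1,0,0,0,0]]]'

```text
clock: 14.67
tcp_pos: [0.6044, -0.2732, 0.0453]
orientation: [-0.0, 3.138, -0.002]
contact_force: [-0.2, 0.4, 7.4]
grip_width: 0.0434
gripper_force: 34.9
```

>>> play_rows --commands '[[[1,0,0,-0.3,0],[1,0,0,-1,0],[1,0,0,-1,0],[1,0,0,-1,0],[1,0,0,-1,0],[1,0,0,-1,0],[1,0,0,-1,0]]]'

```text
clock: 15.25
tcp_pos: [0.6038, -0.2731, 0.246]
orientation: [-0.0, 3.136, -0.002]
contact_force: [-0.3, 0.9, -1.5]
grip_width: 0.0433
gripper_force: 36.7
```

>>> play_rows --commands '[[[1,0.1,0.15,0,0],[1,0.2,0.3,0,0],[1,0.3,0.45,0,0],[1,0.4,0.6,0,0],[1,0.5,0.75,0,0],[1,0.5,0.9,0,0],[1,0.5,1,0,0]]]'

```text
clock: 15.83
tcp_pos: [0.5002, -0.0691, 0.2415]
orientation: [0.004, -3.139, -0.003]
contact_force: [0.4, 0.8, -1.1]
grip_width: 0.0432
gripper_force: 36.6
```

>>> play_rows --commands '[[[1,0,0.17,0,0],[1,0,0.34,0,0],[1,0,0.51,0,0],[1,0,0.68,0,0],[1,0,0.85,0,0],[1,0,1,0,0]]]'

```text
clock: 16.33
tcp_pos: [0.5009, 0.1298, 0.2414]
orientation: [0.003, -3.139, 0.001]
contact_force: [0.8, -0.3, -0.3]
grip_width: 0.0435
gripper_force: 36.6
```

>>> play_rows --commands '[[[1,-0.17,0.15,0,0],[1,-0.34,0.3,0,0],[1,-0.5,0.4,0,0],[1,-0.53,0.455,0,0],[1,-0.53,0.455,0,0],[1,-0.53,0.455,0,0]]]'

```text
clock: 16.83
tcp_pos: [0.6073, 0.2189, 0.2405]
orientation: [0.003, -3.138, 0.003]
contact_force: [0.3, -0.2, -0.7]
grip_width: 0.0434
gripper_force: 36.6
```

```bash
python3 - <<'E'
from h import *
o=get_obs();print({k:np.round(o[k],4) for k in("tcp_pos","orientation","grip_width","joints","contact_force")})
f=viewer.grab_frame("wrist");W=wristW(f,o);print(fit(f,"wide_jar",(.58,.325),.007,W))
cv2.imwrite("pics/w4.png",f["pixels"][:,:,::-1]);print(proj(f,[[.594,.281,.007],[.61,.218,.007]],W).round(0).tolist())
E
```

```text
{'tcp_pos': array([0.6073, 0.2189, 0.2405]), 'orientation': array([ 2.6000e-03, -3.1382e+00,  3.0000e-03]), 'grip_width': np.float64(0.0434), 'joints': array([-0.666 ,  0.403 ,  0.3065,  1.5912, -0.1283,  1.1712,  1.2403]), 'contact_force': array([ 0.2782, -0.1769, -0.6946])}
(array([0.5855, 0.3244]), array([-1.1, -1. ,  0.7,  0.9]), 0.76)
[[373.0, 188.0], [314.0, 202.0]]
```

View pics/w4.png

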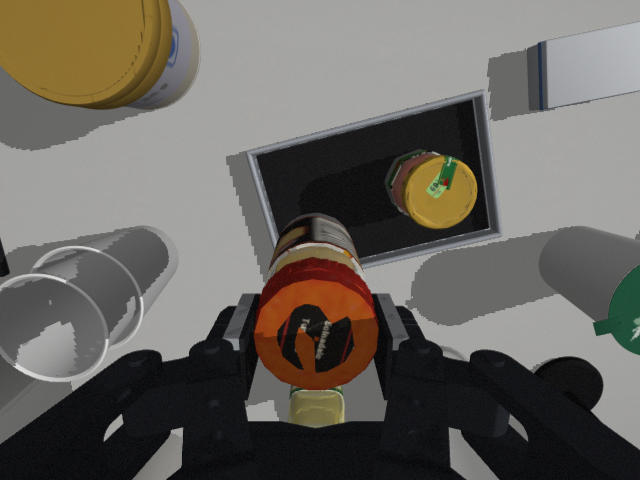

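>>> play_rows --commands '[[[1,0,0,0.2,0],[1,0,0,0.4,0],[1,0,0,0.6,0],[1,0,0,0.75,0],[1,0,0,0.85,0],[1,0,0,0.91,0],[1,0,0,0.93,0],[1,0,0,0.93,0],[1,0,0,0.93,0]]]'

```text
clock: 17.68
tcp_pos: [0.6093, 0.2186, 0.0583]
orientation: [0.0, 3.14, 0.001]
contact_force: [0.7, 0.2, -0.5]
grip_width: 0.0431
gripper_force: 36.7
```

>>> play_rows --commands '[[[1,0,0,0.015,0],[1,0,0,0.03,0],[1,0,0,0.03,0],[1,0,0,0.03,0]]]'

```text
clock: 18.02
tcp_pos: [0.6097, 0.2191, 0.0523]
orientation: [-0.001, 3.139, 0.002]
contact_force: [-0.4, -1.0, 6.1]
grip_width: 0.0433
gripper_force: 37.1
```

>>> play_rows --commands '[[[0.0,0,0,0.0,0],[-0.4,0,0,0,0],[-0.4,0,0,0,0],[-0.4,0,0,0,0],[-0.4,0,0,-0.1,0],[-0.4,0,0,-0.3,0],[-0.4,0,0,-0.5,0],[-0.4,0,0,-0.7,0],[-0.4,0,0,-0.9,0],[-0.4,0,0,-1,0],[-0.4,0,0,-1,0]]]'

```text
clock: 18.93
tcp_pos: [0.6113, 0.2195, 0.257]
orientation: [-0.0, 3.133, 0.007]
contact_force: [1.2, -1.1, 0.4]
grip_width: 0.0598
gripper_force: 0.0
```

>>> play_rows --commands '[[[-1,0.785,-0.3,0,0.5],[-1,0.785,-0.3,0,0.5],[-1,0.785,-0.3,0,0.5],[-1,0.785,-0.3,0,0.5],[-1,0.785,-0.3,0,0.5],[-1,0.785,-0.3,0,0.5],[-1,0.785,-0.3,0,0.5],[-1,0.785,-0.3,0,0.5]]]'

```text
clock: 19.6
tcp_pos: [0.4507, 0.1585, 0.2502]
orientation: [-1.203, -2.902, 0.001]
contact_force: [0.2, -0.3, 0.5]
grip_width: 0.0857
gripper_force: 0.0
```

>>> play_rows --commands '[[[-1,0,0,0,0.5],[-1,0,0,0,0.5],[-1,0,0,0,0.5],[-1,0,0,0,0.5],[-1,0,0,0,0.5],[-1,0,0,0,0.5],[-1,0,0,0,0.5],[-1,0,0,0,0.5],[-1,0,0,0,0.5]]]'

```text
clock: 20.35
tcp_pos: [0.4512, 0.1585, 0.2502]
orientation: [-2.218, -2.225, 0.001]
contact_force: [-0.2, -0.1, -0.6]
grip_width: 0.0855
gripper_force: 0.0
```

```bash
python3 - <<'E'
from h import *
o=get_obs();print({k:np.round(o[k],4) for k in("tcp_pos","orientation","grip_width","joints","contact_force")})
f=viewer.grab_frame("wrist");W=wristW(f,o);print(fit(f,"malt_can",(.4525,.0465),0,W))
cv2.imwrite("pics/w5.png",f["pixels"][:,:,::-1])
for n in("top","side"):
    f=viewer.grab_frame(n)
    for k,p,z in(("malt_can",(.4525,.0465),0),("wide_jar",(.585,.325),.007),("slim_jar",(.61,.218),.007)):print(n,k,fit(f,k,p,z))
E
```

```text
{'tcp_pos': array([0.4512, 0.1585, 0.2502]), 'orientation': array([-2.2179e+00, -2.2249e+00,  1.4000e-03]), 'grip_width': np.float64(0.0855), 'joints': array([-0.8848,  0.0863,  0.4498,  1.9648, -0.0418,  1.1003, -0.4144]), 'contact_force': array([-0.1663, -0.1443, -0.6055])}
(array([0.4573, 0.0455]), array([-0. , -0.6,  0. ,  0.5]), 0.91)
top malt_can (array([0.4482, 0.045 ]), array([-0.2,  1.2,  0.2, -1.3]), 0.95)
top wide_jar (array([0.5819, 0.3217]), array([-1.7, -1.5,  2.1,  1.6]), 0.87)
top slim_jar (array([0.6083, 0.2277]), array([-2.5, -2.9,  7.7, 10.1]), 0.47)
side malt_can (array([0.4598, 0.0389]), array([-0.1,  1. ,  0.1, -0.7]), 0.59)
side wide_jar (array([0.5757, 0.3262]), array([-0.1, -0.3,  0.1,  0.3]), 0.68)
side slim_jar (array([0.5965, 0.2132]), array([-1. ,  1.5,  1.1, -1.3]), 0.97)
```

View pics/w5.png

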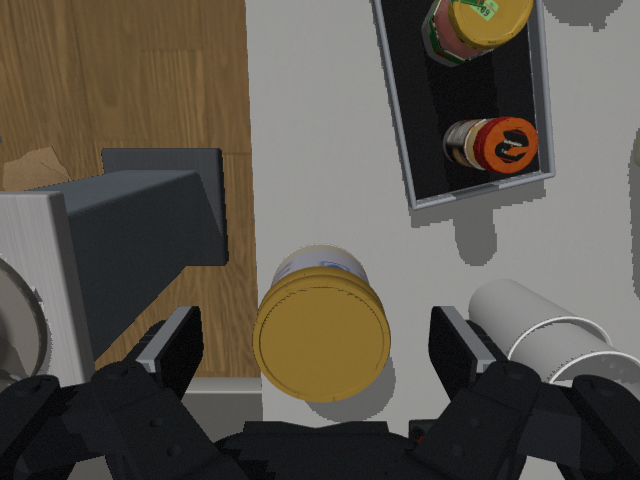

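Both jars stand upright in the tray, and the can is centred ahead of the gripper. I'll descend behind it.

>>> play_rows --commands '[[[-1,0,0.02,0.2,0],[-1,0,0.02,0.4,0],[-1,0,0.02,0.6,0],[-1,0,0.02,0.8,0],[-1,0,0.02,0.9,0],[-1,0,0.02,0.95,0],[-1,0,0.02,0.95,0],[-1,0,0.02,0.95,0],[-1,0,0.02,0.95,0]]]'

```text
clock: 21.6
tcp_pos: [0.4568, 0.1592, 0.0622]
orientation: [2.221, 2.221, 0.005]
contact_force: [-0.3, 0.7, 0.1]
grip_width: 0.0857
gripper_force: 0.0
```

>>> play_rows --commands '[[[-1,-0.1,0,0,0],[-1,-0.2,0,0,0],[-1,-0.25,0,0,0],[-1,-0.28,0,0,0],[-1,-0.31,0,0,0],[-1,-0.34,0,0,0],[-1,-0.37,0,0,0],[-1,-0.4,0,0,0],[-1,-0.43,0,0,0],[-1,-0.46,0,0,0],[-1,-0.48,0,0,0],[-1,-0.48,0,0,0]]]'

```text
clock: 22.6
tcp_pos: [0.4554, 0.0613, 0.0606]
orientation: [2.222, 2.22, -0.001]
contact_force: [0.6, 1.1, 1.0]
grip_width: 0.0857
gripper_force: 0.8
```

```bash
cat > look.py <<'E'
from h import *
import sys
p=(float(sys.argv[1]),float(sys.argv[2]))
o=get_obs();print({k:np.round(o[k],4) for k in("clock","tcp_pos","orientation","contact_force")})
f=viewer.grab_frame("wrist");print("w",fit(f,"malt_can",p,0,wristW(f,o)))
for n in("top","side"):
    f=viewer.grab_frame(n);print(n,fit(f,"malt_can",p))
E
python3 look.py .457 .015
```

```text
{'clock': np.float64(22.6), 'tcp_pos': array([0.4554, 0.0613, 0.0606]), 'orientation': array([ 2.2223e+00,  2.2201e+00, -7.0000e-04]), 'contact_force': array([0.5764, 1.0754, 0.9908])}
w (array([0.4621, 0.0048]), array([-13.9,  -0.9,  48. , 155.1]), 0.78)
top (array([ 0.4521, -0.023 ]), array([-9.6, -0.1,  8. ,  0.1]), 0.77)
side (array([0.4432, 0.0205]), array([-1.4, -1.7,  1.3,  0.8]), 0.88)
```

>>> play_rows --commands '[[[-1,-0.04,0,0,0],[-1,-0.1,0,0,0],[-1,-0.16,0,0,0],[-1,-0.22,0,0,0],[-1,-0.28,0,0,0],[-1,-0.34,0,0,0],[-1,-0.4,0,0,0],[-1,-0.46,0,0,0],[-1,-0.52,0,0,0],[-1,-0.58,0,0,0],[-1,-0.62,0,0,0],[-1,-0.64,0,0,0]]]'

```text
clock: 23.9
tcp_pos: [0.4551, -0.0667, 0.0606]
orientation: [-2.223, -2.22, 0.001]
contact_force: [0.6, 1.2, 0.2]
grip_width: 0.0856
gripper_force: 0.9
```

```bash
python3 look.py .455 -.12
```

```text
{'clock': np.float64(23.9), 'tcp_pos': array([ 0.4551, -0.0667,  0.0606]), 'orientation': array([-2.2225e+00, -2.2201e+00,  6.0000e-04]), 'contact_force': array([0.6449, 1.2403, 0.1555])}
w (array([ 0.4608, -0.1198]), array([-14.9,  -1. ,  43.7, 148.1]), 0.73)
top (array([ 0.4352, -0.1276]), array([-30.1,  -2.9,   2.3,   5.7]), 0.79)
side (array([ 0.4466, -0.1122]), array([-1.4, -1.3,  1.3,  0.7]), 0.57)
```

>>> play_rows --commands '[[[-1,-0.04,0,0,0],[-1,-0.11,0,0,0],[-1,-0.18,0,0,0],[-1,-0.25,0,0,0],[-1,-0.32,0,0,0],[-1,-0.39,0,0,0],[-1,-0.46,0,0,0],[-1,-0.53,0,0,0],[-1,-0.6,0,0,0],[-1,-0.67,0,0,0],[-1,-0.72,0,0,0],[-1,-0.74,0,0,0]]]'

```text
clock: 25.2
tcp_pos: [0.4554, -0.215, 0.0607]
orientation: [2.222, 2.22, -0.0]
contact_force: [-0.1, 1.8, 0.9]
grip_width: 0.0854
gripper_force: 1.0
```

>>> play_rows --commands '[[[-1,0,0,0,0],[-1,0.1,0,0,0],[-1,0.25,0,0,0],[-1,0.4,0,0,0],[-1,0.4,0,-0.2,0],[-1,0.4,0,-0.4,0],[-1,0.4,0,-0.6,0],[-1,0.4,0,-0.8,0],[-1,0.4,0,-0.95,0],[-1,0.4,0,-0.95,0]]]'

```text
clock: 26.03
tcp_pos: [0.4592, -0.1336, 0.2568]
orientation: [2.215, 2.218, 0.012]
contact_force: [0.7, 0.8, 0.1]
grip_width: 0.0852
gripper_force: 0.0
```

```bash
python3 look.py .455 -.27; python3 -c "
from h import *
f=viewer.grab_frame('side');cv2.imwrite('pics/s6.png',f['pixels'][120:320,220:480,::-1].repeat(3,0).repeat(3,1))"
```

```text
{'clock': np.float64(26.0333), 'tcp_pos': array([ 0.4592, -0.1336,  0.2568]), 'orientation': array([2.2146, 2.2175, 0.0124]), 'contact_force': array([0.7425, 0.8465, 0.1253])}
w (array([ 0.4557, -0.2711]), array([-0.7, -0.5,  0.7,  0.6]), 0.83)
top (array([ 0.444, -0.276]), array([-26.4,  -2.3,   2.3,   3.2]), 0.83)
side (array([ 0.4402, -0.2658]), array([-1.7,  0.5,  1.6, -0.6]), 0.91)
```

View pics/s6.png

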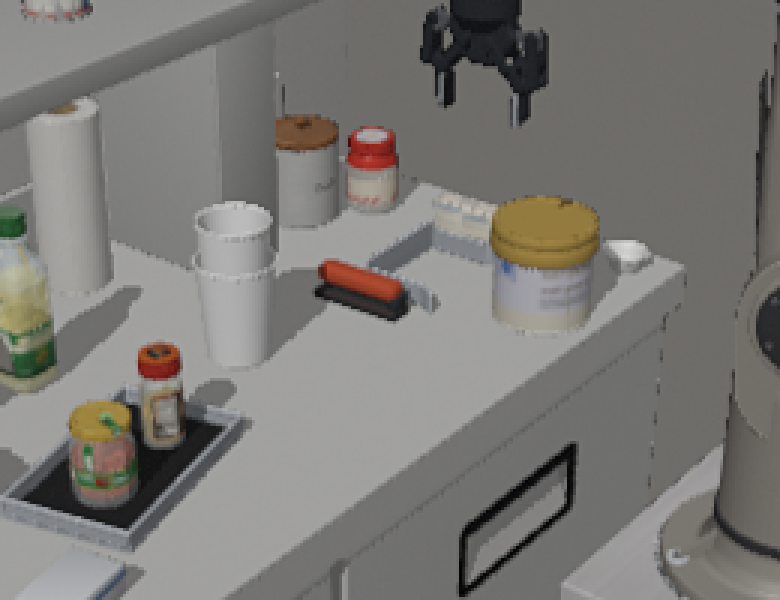

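The side crop shows the can upright at ~(545,265), squarely in front of the bay mouth. Both jars stand in the tray and nothing else has been disturbed. Now I'll go behind the can.

>>> play_rows --commands '[[[-1,-0.7,-0.42,0,-0.515],[-1,-0.7,-0.42,0,-0.515],[-1,-0.7,-0.42,0,-0.515],[-1,-0.7,-0.42,0,-0.515],[-1,-0.7,-0.42,0,-0.515],[-1,-0.7,-0.42,0,-0.515],[-1,-0.7,-0.42,0,-0.515],[-1,-0.7,-0.42,0,-0.515],[-1,-0.7,-0.42,0,-0.515]]]'

```text
clock: 27.13
tcp_pos: [0.3712, -0.2733, 0.25]
orientation: [-1.172, -2.913, 0.0]
contact_force: [-0.1, -0.8, -0.2]
grip_width: 0.0854
gripper_force: 0.0
```

>>> play_rows --commands '[[[-1,0,0,0,-0.515],[-1,0,0,0,-0.515],[-1,0,0,0,-0.515],[-1,0,0,0,-0.515],[-1,0,0,0,-0.515],[-1,0,0,0,-0.515],[-1,0,0,0,-0.515],[-1,0,0,0,-0.515],[-1,0,0,0,-0.515]]]'

```text
clock: 27.88
tcp_pos: [0.3716, -0.2732, 0.2504]
orientation: [0.068, -3.14, -0.0]
contact_force: [-0.1, 0.5, -0.1]
grip_width: 0.0856
gripper_force: 0.0
```

```bash
python3 -c "
from h import *
o=get_obs();print(o['clock'],o['tcp_pos'],o['joints'].round(2));R=Ro.from_rotvec(o['orientation']).as_matrix();print(R.round(3))
f=viewer.grab_frame('wrist');print(fit(f,'malt_can',(.4555,-.271),0,wristW(f,o)))"
```

```text
27.8833 [ 0.37156312 -0.27316148  0.25037076] [-0.09  0.05  0.62  2.01 -0.03  1.1   2.16]
[[-0.999 -0.044 -0.001]
 [-0.044  0.999  0.   ]
 [ 0.001  0.    -1.   ]]
(array([ 0.4541, -0.2693]), array([ 0.8, -0.2, -0.8,  0.1]), 0.9)
```

>>> play_rows --commands '[[[-1,0,-0.008,0.2,0],[-1,0,-0.008,0.4,0],[-1,0,-0.008,0.6,0],[-1,0,-0.008,0.8,0],[-1,0,-0.008,0.9,0],[-1,0,-0.008,0.95,0],[-1,0,-0.008,0.95,0],[-1,0,-0.008,0.95,0]]]'

```text
clock: 28.65
tcp_pos: [0.3721, -0.2755, 0.0612]
orientation: [-0.073, 3.141, -0.001]
contact_force: [-0.5, -0.6, -0.0]
grip_width: 0.0853
gripper_force: 0.0
```

>>> play_rows --commands '[[[-1,-0.06,0,0,0],[-1,-0.12,0,0,0],[-1,-0.16,0,0,0],[-1,-0.2,0,0,0],[-1,-0.24,0,0,0],[-1,-0.28,0,0,0],[-1,-0.32,0,0,0],[-1,-0.36,0,0,0],[-1,-0.4,0,0,0],[-1,-0.43,0,0,0],[-1,-0.45,0,0,0],[-1,-0.45,0,0,0]]]'

```text
clock: 29.65
tcp_pos: [0.4628, -0.2708, 0.0608]
orientation: [-0.076, 3.14, -0.001]
contact_force: [-0.2, 0.4, 1.7]
grip_width: 0.0854
gripper_force: 1.2
```

```bash
python3 look.py .518 -.268; python3 -c "
from h import *
o=get_obs()
f=viewer.grab_frame('wrist');cv2.imwrite('pics/w7.png',f['pixels'][:,:,::-1])"
```

```text
{'clock': np.float64(29.65), 'tcp_pos': array([ 0.4628, -0.2708,  0.0608]), 'orientation': array([-7.5800e-02,  3.1398e+00, -1.0000e-03]), 'contact_force': array([-0.2142,  0.3674,  1.6595])}
w (array([ 0.5175, -0.2713]), array([-38.8,  -1. ,  20.8, 150.9]), 0.96)
top (array([ 0.5195, -0.2521]), array([-6.4, -3.2,  2.2,  8.5]), 0.97)
side (array([ 0.5054, -0.2556]), array([-1. , -0.3,  0.9,  0.2]), 0.75)
```

View pics/w7.png

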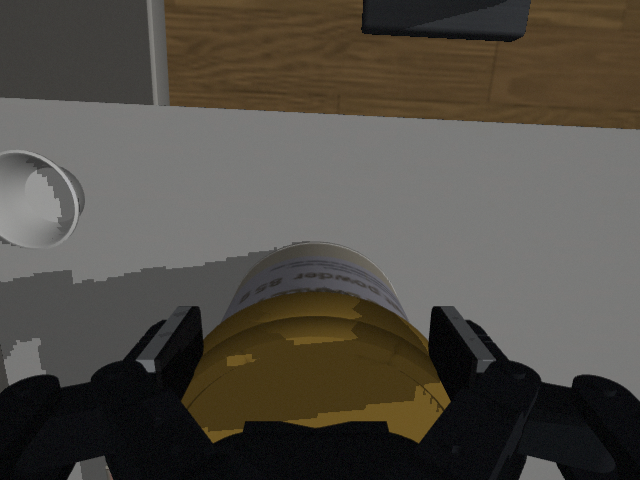

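The can is centred symmetrically between the fingers at ~(318,370). I'll keep pushing into the bay.

>>> play_rows --commands '[[[-1,-0.03,0,0,0],[-1,-0.06,0,0,0],[-1,-0.09,0,0,0],[-1,-0.12,0,0,0],[-1,-0.15,0,0,0],[-1,-0.18,0,0,0],[-1,-0.21,0,0,0],[-1,-0.24,0,0,0],[-1,-0.27,0,0,0],[-1,-0.3,0,0,0],[-1,-0.32,0,0,0],[-1,-0.33,0,0,0]]]'

```text
clock: 31.0
tcp_pos: [0.5283, -0.2675, 0.0607]
orientation: [-0.076, 3.14, -0.0]
contact_force: [-1.7, 0.3, 0.3]
grip_width: 0.0855
gripper_force: 1.1
```

>>> play_rows --commands '[[[-1,-0.01,0,0,0],[-1,-0.02,0,0,0],[-1,-0.03,0,0,0],[-1,-0.04,0,0,0],[-1,-0.05,0,0,0],[-1,-0.055,0,0,0],[-1,-0.055,0,0,0]]]'

```text
clock: 31.58
tcp_pos: [0.5388, -0.267, 0.0607]
orientation: [-0.075, 3.14, -0.0]
contact_force: [-0.9, -0.4, -0.3]
grip_width: 0.0852
gripper_force: 0.8
```

Next I'll creep forward in 1 mm steps until the force rises.

>>> play_rows --commands '[[[-1,-0.005,0,0,0],[-1,-0.01,0,0,0],[-1,-0.015,0,0,0],[-1,-0.015,0,0,0]]]'

```text
clock: 31.92
tcp_pos: [0.5417, -0.2669, 0.0607]
orientation: [-0.075, 3.141, -0.0]
contact_force: [-1.5, -0.1, -0.3]
grip_width: 0.0856
gripper_force: 1.0
```

>>> play_rows --commands '[[[-1,-0.005,0,0,0],[-1,-0.01,0,0,0],[-1,-0.01,0,0,0]]]'

```text
clock: 32.17
tcp_pos: [0.5437, -0.2669, 0.0607]
orientation: [-0.075, 3.14, -0.0]
contact_force: [-2.1, -0.3, -0.0]
grip_width: 0.0858
gripper_force: 1.0
```

>>> play_rows --commands '[[[-1,-0.005,0,0,0],[-1,-0.01,0,0,0],[-1,-0.01,0,0,0]]]'

```text
clock: 32.42
tcp_pos: [0.5442, -0.2668, 0.0606]
orientation: [0.074, -3.139, -0.001]
contact_force: [-5.0, 0.5, 2.4]
grip_width: 0.0852
gripper_force: 2.9
```

>>> play_rows --commands '[[[-1,-0.005,0,0,0],[-1,-0.01,0,0,0],[-1,-0.01,0,0,0]]]'

```text
clock: 32.67
tcp_pos: [0.5445, -0.2667, 0.0604]
orientation: [0.074, -3.136, -0.003]
contact_force: [-10.3, 0.9, 6.4]
grip_width: 0.0857
gripper_force: 5.7
```

>>> play_rows --commands '[[[-1,0.02,0,0,0],[-1,0.06,0,0,0],[-1,0.15,0,0,0],[-1,0.3,0,0,0],[-1,0.45,0,0,0],[-1,0.5,0,-0.2,0],[-1,0.5,0,-0.4,0],[-1,0.5,0,-0.6,0],[-1,0.5,0,-0.8,0],[-1,0.5,0,-1,0],[-1,0.5,0,-1,0],[-1,0.5,0,-1,0]]]'

```text
clock: 33.67
tcp_pos: [0.4494, -0.2721, 0.2633]
orientation: [-0.075, 3.134, -0.002]
contact_force: [-0.2, 0.2, -0.2]
grip_width: 0.0854
gripper_force: 0.0
```

```bash
python3 look.py .598 -.264; python3 -c "
from h import *
o=get_obs()
f=viewer.grab_frame('wrist');a=cv2.resize(f['pixels'][150:430,170:500],None,fx=1.5,fy=1.5);s=viewer.grab_frame('side')['pixels'][150:280,300:465];s=cv2.resize(s,None,fx=1.75,fy=1.75)
c=np.zeros((max(a.shape[0],s.shape[0]),a.shape[1]+s.shape[1],3),np.uint8);c[:a.shape[0],:a.shape[1]]=a;c[:s.shape[0],a.shape[1]:]=s
cv2.imwrite('pics/fin.png',c[:,:,::-1]);print(c.shape)"
```

```text
{'clock': np.float64(33.6667), 'tcp_pos': array([ 0.4494, -0.2721,  0.2633]), 'orientation': array([-7.5200e-02,  3.1337e+00, -2.0000e-03]), 'contact_force': array([-0.237 ,  0.2171, -0.2391])}
w (array([ 0.5985, -0.2626]), array([-0. , -2.3,  0. ,  1.7]), 0.86)
top (array([ 0.5942, -0.2669]), array([ 1.9, -0.3, -1.4,  0.3]), 0.64)
side (array([ 0.59  , -0.2541]), array([-1.6, -0.1,  1.5,  0. ]), 0.68)
(420, 784, 3)
```

View pics/fin.png

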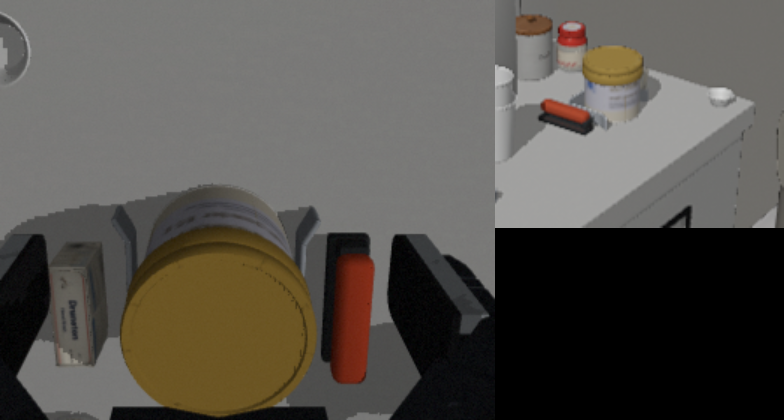

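The can stands upright at (0.5985, -0.263), which matches the seat. The push force rose sharply when it met the back wall. The stapler, carton and cup are where they were, so I'll hand in.

```bash
python3 -c "
from bench import r
print(r.hand_in())"
```

```text
the job is handed in; nothing more can be done
None
```

I handed the job in at about 34 s: both jars stand upright in the tray, and the malt can was slid upright into the bay until the push force rose to about 10 N at the back wall, with nothing else seen to have moved.

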